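Post a dried-out paint marker through the spring flap of the studio's waste box

ROBOT

A 6-joint arm with a two-finger parallel gripper is mounted at the origin on the work surface; the furniture and walls round the work are solid. World frame = base frame: x ahead of the robot, y to its left, z up, the work surface at z = 0. Lengths are in m, angles in rad, forces in N, time in s.
With the tool pointing down it reaches from about 0.375 to 0.9 m from the base axis. Payload 3.1 kg.
Tool frame: the origin (TCP) lies at the very end of the fingers, on their centre line; the grasp point (between the pads) lies 19 mm behind it (grip_depth is the distance from the TCP to the grasp point, in m); z points along the fingers, y is the line along which they close (so a half turn about z gives the same grasp; the last joint's range is limited). The gripper opens to 85 mm and grips with 20 to 120 N. Pads are 22 mm wide; open, the fingers measure 114 mm over their backs; the gripper's body (76 mm by 85 mm) begins 54 mm behind the grasp point. The pads swing forward as they close: fully open they stand 13 mm farther back than shut.
Start: joints at [1.069, 0.527, 1.433, -0, 1.181, -0.178], TCP at [0.199, 0.593, 0.231] pointing down, gripper open.
Joint ranges: [-3.08, 3.08], [-0.75, 2.2], [0.22, 2.44], [-1.43, 4.57], [0, 2.65], [-2.85, 2.85]. Speed limits (rad/s): [2.79, 2.79, 3.14, 3.14, 3.14, 3.14].

INTERFACE

Orientations are given as a unit quaternion [x, y, z, w].
In Python, from station import * gives the robot as it stands.
- The arm moves only by the tool apply_moves, never from a script. Its argument "plan" is a list of rows, each a list of 7 numbers: the shift along the tool's x, y, z in m, then the turn, a rotation vector about the tool's x, y, z in rad, then the gripper command: -1 is fully open, 1 is shut, values between are in proportion. In form: [[dx, dy, dz, wx, wy, wz, jaw], ...]. A call has 1 to 8 rows; each row shifts and turns the commanded pose from where the row before left it, along the tool's axes as they then stand; what a row does not reach is not made up. A row lasts 1/8 s, in which the tool goes at most 62.5 mm and 10.7 degrees, less where a joint would pass 70% of its speed; a pose out of reach is approached as far as the arm can. A call is refused whole if a number of a shift passes 0.0625 or a number of a turn 0.188, either way. A call with a gripper value outside its range is refused whole. The fingers move at their own pace and stop on an object; "force" is the grip in N (left out, the last holds). Time passes only in rows, so rows that do not move let the fingers close. It gives the time, the measured TCP pose, the force, the opening and the grip force at its end, in the units of the state.
- sense(): the state, without advancing time (a new reading comes with each control period).
- snapshot(name): name is "scene" or "top" or "wrist"; returns the picture (480x640x3 uint8, red, green, blue); there is no depth.
- calibration(name): a dict with "camera_matrix" (3x3 intrinsics, pixels), "R" (3x3) and "t" (3): a world point X has camera coordinates R X + t; the wrist camera has in their place "mount" (4x4, takes a point from camera to tool coordinates, whose origin is the TCP and whose axes are the flange's). Camera axes: x right, y down, z forward; pixel columns grow to the right and rows downward; lengths in m; the calibration is good to about 2 mm. A picture is of the moment at which its call begins: read the wrist's pose just before it. calibration takes no time and is no camera call.
- sign_off(): hands the job in; it is judged then, once.
The state is a dict: "t": time; "q": joint angles; "qd": joint speeds; "tau": joint torques, N m; "tcp_pos": TCP position; "tool_rot": TCP orientation; "force": force on the tool from outside, world axes, zero at the start; "ft_torque": the same for the moment, N m; "finger_gap": opening from 0.0 (shut) to 1.0 (fully open); "gripper_force": force on a finger pad.
Only numpy, scipy, OpenCV 4.12 (cv2) and the standard library are available. Lean on these libraries where they do the work, as an engineer would, in place of code of your own. Each camera call takes 0.05 s, during which the arm holds its last target. There are 200 camera calls.

TASK

The broadest of the three paint markers on the board has dried out: post it end first through the spring flap of the steel waste box, and see it all the way in, so that it lies inside and the flap has swung fully shut behind it. The opening is kept too small for a hand, and the sprung flap grips a marker that is only part way in, so its tail has to be pushed on through. Leave the other markers, the jars and the tape where they are.

Things in the scene. Friction and masses are not known exactly. Their poses are not given: they have to be found in the camera images.
- broad_marker: the dried-out marker: straight, rigid, almost round, 150 mm long, 23 mm across (21 mm high as it lies), 28 to 56 g; the other two are only 13 to 15 mm thick. It starts lying on the board. Its y axis runs along its length; origin at mid-length on its underside as it first lies (10.5 mm below the centre line)
- marker_mid (a point): centre of the broad marker: mid-length, on its centre line
- marker_end_a (a point): centre of the broad marker's +y end face, 75 mm from its middle
- marker_end_b (a point): centre of the broad marker's -y end face, 75 mm from its middle; either end may go first
- waste_box: heavy painted steel box that does not shift: 230 mm deep (its x), 170 wide (its y), 253 high, carrying handle on top to 290 mm. Origin: centre of the underside; z up; front looks along its -x. The front is upright to 165 mm, then leans back 45 degrees from vertical for 125 mm up to the top; the slot is in this leaning face. Sheet 4 mm thick; inner floor 9 mm above the origin
- slot_mid (a point): middle of the slot, in the plane of the leaning face (box frame: x -82, y 0, z 198 mm). The slot is 80 mm wide (box y), 48 mm high up the slope; a bezel round it stands 5 mm proud. The straight way in runs along the box's +x and 45 degrees downward
- slot_sill (a point): middle of the slot's lower edge, in the plane of the face (box frame: x -99, y 0, z 181 mm). From here a chute floor with a cheek at each side runs 45 mm straight inward, 45 degrees downward; the marker slides on it. Past its end the box is open down to its floor. A marker let go half way may settle tail high or low; the flap lets go once the tail is about 45 mm inside
- flap (a joint): spring flap closing the slot, rad: 0 shut, 1.4 wide open. Steel, 46 mm long, hinged along the slot's upper edge; its lower edge swings inward, away from the robot. The spring always pulls it shut: 0.12 N m when shut, 0.12 N m more per rad (3 to 6 N at its edge). On a marker lying in the chute it stands about 1 rad open, pressing some 40 mm inside the face, and holds the marker from sliding in
- mat: hard board, 205 mm (its x) by 298 mm (its y), 4 mm thick, fixed, on which the three markers lie side by side about 95 mm apart, roughly along its x; origin at the centre of its underside
- thin_marker: thin marker, 13 mm thick, 125 mm long, on the board; to be left there
- black_marker: another thin marker, 15 mm thick, 130 mm long, on the board; to be left there
- tall_ink: ink jar 52 mm across, 114 mm high, standing left of the waste box; to be left there
- small_ink: ink jar 46 mm across, 88 mm high, standing right of the waste box; to be left there
- tape: roll of masking tape, 96 mm across, 25 mm high, lying before the waste box; to be left there

How it is judged:
By the outcome, as a careful person would: the job done as asked, in the order asked, and still so for the second after the job is handed in, with the robot touching nothing.
It also fails if it takes over 50 s, if anything falls off the work surface, if the arm or the gripper's body presses on something with over 40 N, if the wrist force passes 120 N, or if a joint passes its speed limit or range.

## Working session

There is one attempt and no reset: what is moved stays moved. The work goes in short steps, Python scripts to look and compute and a tool call to move; the robot and the scene stay as the last step left them, time stands still between calls to the robot, and variables do not carry over. Pictures are saved under pics/ and viewed, at most 10 in all, crops included, and the job is handed in when it is done.

Besides the shell and the picture viewer there is one more tool, called after "Call:" as name([rows], argument=value, ...), one row to a line, values as JSON. apply_moves: Moves the arm, as the interface text tells. Its arguments: {"type":"object","properties":{"plan":{"type":"array"},"force":{"type":"number"}},"required":["plan"]}

```bash
mkdir -p pics; ls; python3 - <<'E'
from station import *
import cv2,numpy as np
for n in ("scene","top"):
    im=snapshot(n); cv2.imwrite(f"pics/{n}0.png",im[...,::-1])
    c=calibration(n); print(n,np.round(c["camera_matrix"],1).tolist(),np.round(c["R"],4).tolist(),np.round(c["t"],4).tolist())
print(calibration("wrist")); print(sense())
E
```

```text
pics
scene [[615.2, 0.0, 321.9], [0.0, 615.2, 231.4], [0.0, 0.0, 1.0]] [[0.8525, -0.5227, 0.0064], [-0.3319, -0.5506, -0.766], [0.4039, 0.6508, -0.6428]] [-0.456, 0.3172, 1.3109]
top [[433.2, 0.0, 326.6], [0.0, 433.2, 234.7], [0.0, 0.0, 1.0]] [[0.0256, -0.9997, 0.0065], [-0.9972, -0.026, -0.0695], [0.0697, -0.0047, -0.9976]] [0.0204, 0.5661, 1.1151]
{'camera_matrix': array([[368.46086757,   0.        , 320.60332797],
       [  0.        , 368.46086757, 235.86351605],
       [  0.        ,   0.        ,   1.        ]]), 'mount': array([[-1.68943818e-04, -9.63150023e-01, -2.68964689e-01,
         6.83409159e-02],
       [ 9.99999688e-01,  4.48027698e-05, -7.88562822e-04,
         1.16541151e-03],
       [ 7.71554663e-04, -2.68964739e-01,  9.63149715e-01,
        -1.42410023e-01],
       [ 0.00000000e+00,  0.00000000e+00,  0.00000000e+00,
         1.00000000e+00]])}
{'t': 0.1, 'q': array([ 1.06852419e+00,  5.28367233e-01,  1.43377955e+00, -1.38584903e-05,
        1.18138958e+00, -1.78492985e-01]), 'qd': array([-1.91264305e-05, -2.52013467e-03, -3.17658715e-03, -3.03701334e-04,
        4.05955945e-04,  1.23812108e-03]), 'tau': array([-4.47111561e-04, -4.43307066e+01, -1.78586662e+01, -2.29974812e-04,
        3.85032239e-03, -2.97473065e-06]), 'tcp_pos': array([0.19850183, 0.59196184, 0.23043342]), 'tool_rot': array([ 1.61180683e-01,  9.86924436e-01, -9.18235900e-04, -3.18411249e-04]), 'force': array([ 0.32271529, -0.23992193,  0.30001399]), 'ft_torque': array([0.02188853, 0.02886425, 0.00206085]), 'gripper_force': 0.0, 'finger_gap': 1.0010657143892878}
```

View pics/top0.png

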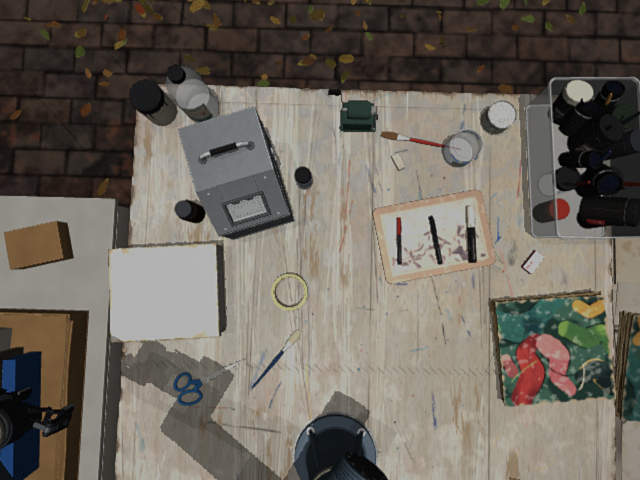

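View pics/scene0.png

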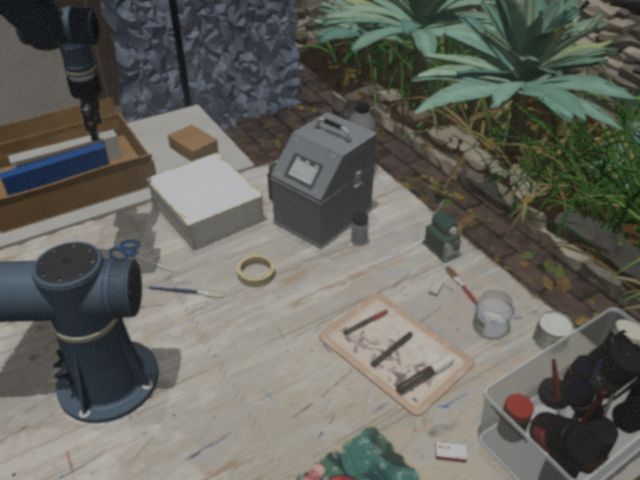

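The top view shows the box at about (235,170) with a white flap at (244,207). The board is at (435,237), and its markers are at (399,240), (436,240) and (471,233); the last, white with a black cap, looks broadest. Next I'll enlarge both areas.

```bash
python3 - <<'E'
import cv2,numpy as np
t=cv2.imread("pics/top0.png")
a=cv2.resize(t[95:245,165:305],None,fx=4,fy=4,interpolation=cv2.INTER_CUBIC)[:600,:400*1+160]
b=cv2.resize(t[190:280,375:495],None,fx=4,fy=4,interpolation=cv2.INTER_CUBIC)
cv2.imwrite("pics/boxc.png",a); 
cv2.imwrite("pics/matc.png",b)
E
```

```text
(no output)
```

View pics/boxc.png

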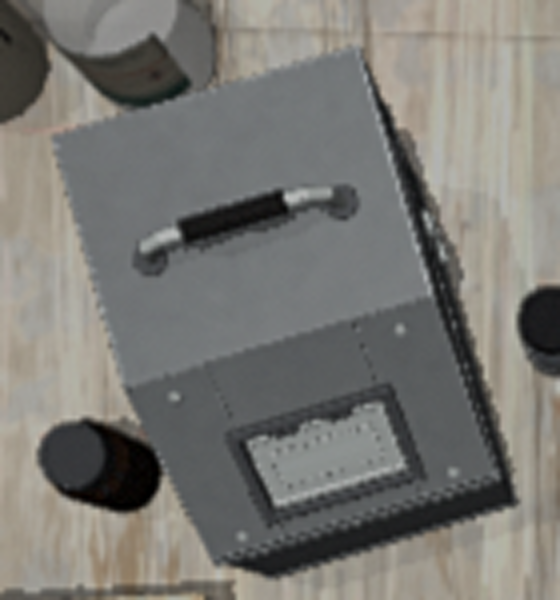

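View pics/matc.png

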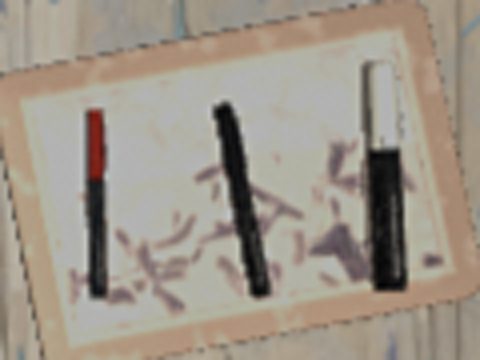

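The crops show the broad marker (white and black) with ends at crop (381,62) and (389,290). The box top's corners are at (53,138), (358,47), (430,297) and (127,387), and the front fold is (215,563)-(515,500).

```bash
cat > h.py <<'E'
from station import *
import numpy as np
from scipy.optimize import least_squares
from scipy.spatial.transform import Rotation as Ro
def proj(n,X):
    c=calibration(n); p=(np.asarray(X)@c["R"].T+c["t"])@c["camera_matrix"].T
    return p[:,:2]/p[:,2:]
def ray(K,R,t,uv,z):
    d=R.T@np.linalg.solve(K,[*uv,1]); o=-R.T@t
    return o+d*(z-o[2])/d[2]
def top(uv,z):
    c=calibration("top"); return ray(c["camera_matrix"],c["R"],c["t"],uv,z)
def wrist(uv,z,s):
    c=calibration("wrist"); M=c["mount"]; R=Ro.from_quat(s["tool_rot"])
    d=R.apply(M[:3,:3]@np.linalg.solve(c["camera_matrix"],[*uv,1])); o=s["tcp_pos"]+R.apply(M[:3,3])
    return o+d*(z-o[2])/d[2]
E
python3 - <<'E'
from h import *
uv=np.array([[53,138],[358,47],[430,297],[127,387],[215,563],[515,500]])/4+[165-.375,95-.375]
B=np.array([[115,85,253],[115,-85,253],[-27,-85,253],[-27,85,253],[-115,85,165],[-115,-85,165]])/1e3
def P(p,X):return Ro.from_euler('z',p[2]).apply(X)+[p[0],p[1],0]
r=least_squares(lambda p:(proj("top",P(p,B))-uv).ravel(),[.7,.2,.3])
print("box",r.x,np.round(r.fun,1))
S=np.array([[-82,0,198],[-99,0,181]])/1e3
print(P(r.x,S),proj("top",P(r.x,S)))
e=[top(np.array(u)/4+[375-.375,190-.375],.0145) for u in ((381,62),(389,290))]
d=e[1]-e[0];print("marker",e,np.linalg.norm(d),np.degrees(np.arctan2(-d[1],-d[0])),(e[0]+e[1])/2)
E
```

```text
box [0.68127321 0.23843156 0.31859487] [ 0.2  0.2  1.5  0.4  2.3  1.2 -0.1  1.8 -0.4  0.8 -3.8 -4.8]
[[0.60339974 0.2127465  0.198     ]
 [0.58725524 0.20742155 0.181     ]] [[247.31731532 209.92587335]
 [250.74177636 218.07427498]]
marker [array([ 0.6542867 , -0.34233911,  0.0145    ]), array([ 0.50366464, -0.34798929,  0.0145    ])] 0.15072799646040075 2.1482871022638794 [ 0.57897567 -0.3451642   0.0145    ]
```

```bash
cat >> h.py <<'E'
def frame(yaw,pitch):
    """tool x towards robot (yaw+180), z down then tilted forward by pitch (deg)"""
    y=np.radians(yaw);p=np.radians(pitch);f=np.array([np.cos(y),np.sin(y),0]);u=np.array([0,0,1.])
    z=np.sin(p)*f-np.cos(p)*u; x=-np.cos(p)*f-np.sin(p)*u
    return Ro.from_matrix(np.c_[x,np.cross(z,x),z])
def rows(p0,R0,p1,R1,jaw,n=None):
    w=(R0.inv()*R1).as_rotvec(); d=p1-p0
    n=n or int(max(np.ceil(np.linalg.norm(d)/.06),np.ceil(np.linalg.norm(w)/.18),1)); out=[]
    for i in range(n):
        R=R0*Ro.from_rotvec(w*i/n)
        out.append([*np.round(R.inv().apply(d/n),4),*np.round(w/n,4),jaw])
    print(n,"rows:",str([[float(v) for v in r] for r in out]).replace(" ",""))
def here(): 
    s=sense(); return np.array(s["tcp_pos"]),Ro.from_quat(s["tool_rot"])
def go(p1,R1,jaw,n=None): rows(*here(),np.array(p1),R1,jaw,n)
E
python3 - <<'E'
from h import *
uv=np.array([[53,138],[358,47],[430,297],[127,387],[215,563],[497,483]])/4+[165-.375,95-.375]
B=np.array([[115,85,253],[115,-85,253],[-27,-85,253],[-27,85,253],[-115,85,165],[-115,-85,165]])/1e3
def P(p,X):return Ro.from_euler('z',p[2]).apply(X)+[p[0],p[1],0]
r=least_squares(lambda p:(proj("top",P(p,B))-uv).ravel(),[.7,.2,.3])
print("box",r.x,np.degrees(r.x[2]),np.round(r.fun,1))
S=np.array([[-82,0,198],[-99,0,181]])/1e3
print(P(r.x,S),proj("top",P(r.x,S)))
p,R=here(); v=np.array([.44,.08,.25]); Rv=frame(2,0)
rows(p,R,v,Rv,-1); rows(v,Rv,np.array([.53,-.346,.18]),Rv,-1)
E
```

```text
box [0.68271432 0.24002281 0.32091052] 18.386818517290767 [-0.6 -0.4  0.6 -0.3  1.5  0.4 -0.8  1.2 -0.9  0.2  0.1 -1.3]
[[0.60490053 0.21415749 0.198     ]
 [0.5887684  0.20879516 0.181     ]] [[246.70541876 209.23551666]
 [250.1563207  217.38929702]]
10 rows: [[-0.0392,-0.0409,-0.0019,-0.0002,-0.0001,-0.0359,-1.0],[-0.0377,-0.0422,-0.0019,-0.0002,-0.0001,-0.0359,-1.0],[-0.0362,-0.0436,-0.0019,-0.0002,-0.0001,-0.0359,-1.0],[-0.0346,-0.0448,-0.0019,-0.0002,-0.0001,-0.0359,-1.0],[-0.0329,-0.046,-0.0019,-0.0002,-0.0001,-0.0359,-1.0],[-0.0313,-0.0472,-0.0019,-0.0002,-0.0001,-0.0359,-1.0],[-0.0296,-0.0483,-0.0019,-0.0002,-0.0001,-0.0359,-1.0],[-0.0278,-0.0493,-0.0019,-0.0002,-0.0001,-0.0359,-1.0],[-0.026,-0.0503,-0.0019,-0.0002,-0.0001,-0.0359,-1.0],[-0.0242,-0.0512,-0.0019,-0.0002,-0.0001,-0.0359,-1.0]]
8 rows: [[-0.0094,-0.0536,0.0088,0.0,0.0,0.0,-1.0],[-0.0094,-0.0536,0.0088,0.0,0.0,0.0,-1.0],[-0.0094,-0.0536,0.0088,0.0,0.0,0.0,-1.0],[-0.0094,-0.0536,0.0088,0.0,0.0,0.0,-1.0],[-0.0094,-0.0536,0.0088,0.0,0.0,0.0,-1.0],[-0.0094,-0.0536,0.0088,0.0,0.0,0.0,-1.0],[-0.0094,-0.0536,0.0088,0.0,0.0,0.0,-1.0],[-0.0094,-0.0536,0.0088,0.0,0.0,0.0,-1.0]]
```

Call:
apply_moves([
  [-0.039,-0.041,-0.002,0,0,-0.036,-1],
  [-0.038,-0.042,-0.002,0,0,-0.036,-1],
  [-0.036,-0.044,-0.002,0,0,-0.036,-1],
  [-0.035,-0.045,-0.002,0,0,-0.036,-1],
  [-0.033,-0.046,-0.002,0,0,-0.036,-1],
  [-0.031,-0.047,-0.002,0,0,-0.036,-1],
  [-0.03,-0.048,-0.002,0,0,-0.036,-1],
  [-0.028,-0.049,-0.002,0,0,-0.036,-1],
])

```text
t: 1.1
tcp_pos: [0.3934, 0.1815, 0.2473]
tool_rot: [0.017, 1.0, 0.0, 0.0]
force: [0.7, -0.6, -0.4]
finger_gap: 0.996
gripper_force: 0.0
```

Call:
apply_moves([
  [-0.026,-0.05,-0.002,0,0,-0.036,-1],
  [-0.024,-0.051,-0.002,0,0,-0.036,-1],
  [-0.0094,-0.0536,0.0088,0,0,0,-1],
  [-0.0094,-0.0536,0.0088,0,0,0,-1],
  [-0.0094,-0.0536,0.0088,0,0,0,-1],
  [-0.0094,-0.0536,0.0088,0,0,0,-1],
  [-0.0094,-0.0536,0.0088,0,0,0,-1],
  [-0.0094,-0.0536,0.0088,0,0,0,-1],
])

```text
t: 2.1
tcp_pos: [0.5091, -0.2397, 0.1978]
tool_rot: [-0.018, 1.0, 0.0, -0.0]
force: [1.8, 0.7, -0.7]
finger_gap: 0.999
gripper_force: 0.0
```

Call:
apply_moves([
  [-0.0094,-0.0536,0.0088,0,0,0,-1],
  [-0.0094,-0.0536,0.0088,0,0,0,-1],
  [0,0,0,0,0,0,-1],
  [0,0,0,0,0,0,-1],
])

```text
t: 2.6
tcp_pos: [0.5311, -0.3436, 0.1801]
tool_rot: [-0.018, 1.0, 0.001, -0.001]
force: [0.1, -0.2, -0.0]
finger_gap: 1.001
gripper_force: 0.0
```

```bash
python3 - <<'E'
from h import *
import cv2
s=sense(); im=snapshot("wrist"); cv2.imwrite("pics/w1.png",im[...,::-1]); np.save("w1.npy",[*s["tcp_pos"],*s["tool_rot"]])
print(s["tcp_pos"],s["tool_rot"],s["q"],frame(2,0).as_quat())
E
```

```text
[ 0.53106707 -0.34364215  0.18012077] [-1.78537578e-02  9.99839661e-01  1.08347904e-03 -8.50080159e-04] [-7.50890657e-01  5.96694625e-01  1.45984253e+00  4.24078755e-04
  1.08778412e+00 -2.35759391e+00] [-0.01745241  0.9998477   0.          0.        ]
```

View pics/w1.png

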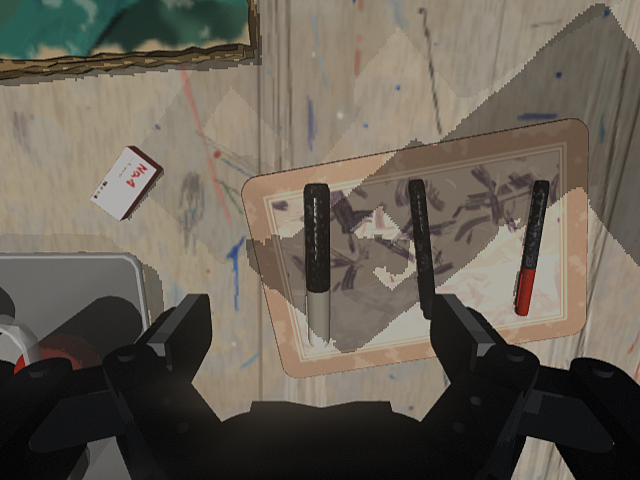

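The wrist view shows the broad marker from (317,185), the near black end, to (318,347), the far white end. The fingers straddle it and the bin is about 130 mm to the left.

```bash
python3 - <<'E'
from h import *
a=np.load("w1.npy"); s=dict(tcp_pos=a[:3],tool_rot=a[3:])
e=[wrist(u,.0145,s) for u in ((317,185),(318,347))]
d=e[1]-e[0]; print(e,np.linalg.norm(d),np.degrees(np.arctan2(d[1],d[0])))
print([wrist(u,.0145,s) for u in ((304.5,250),(330,250))])
print("bin", [wrist(u,.1,s) for u in ((145,255),(160,330))])
n=e[0];u=d/np.linalg.norm(d)
c=n+u*.028; print("grasp",c)
R=frame(2.2,22)
z=R.as_matrix()[:,2]
tip=c.copy(); tip=c+z*(c[2]-.0105)/(-z[2]); print("tcp",tip)
pre=tip-z*.07
go(pre,R,-1); rows(pre,R,tip,R,-1,3)
E
```

```text
[array([ 0.50475675, -0.34629206,  0.0145    ]), array([ 0.65796797, -0.34029791,  0.0145    ])] 0.153328435755306 2.240465136226198
[array([ 0.56209364, -0.35537285,  0.0145    ]), array([ 0.561309 , -0.3330199,  0.0145   ])]
bin [array([ 0.54160027, -0.45379708,  0.1       ]), array([ 0.59469886, -0.44857246,  0.1       ])]
grasp [ 0.53273535 -0.34519744  0.0145    ]
tcp [ 0.53435026 -0.3451354   0.0105    ]
3 rows: [[0.0077,-0.0008,0.035,0.0005,-0.1284,-0.0007,-1.0],[0.0121,-0.0008,0.0338,0.0005,-0.1284,-0.0007,-1.0],[0.0163,-0.0008,0.0319,0.0005,-0.1284,-0.0007,-1.0]]
3 rows: [[-0.0,0.0,0.0233,0.0,0.0,0.0,-1.0],[-0.0,0.0,0.0233,0.0,0.0,0.0,-1.0],[-0.0,0.0,0.0233,0.0,0.0,0.0,-1.0]]
```

Call:
apply_moves([
  [0.0077,-0.0008,0.035,0,-0.1284,-0.001,-1],
  [0.0121,-0.0008,0.0338,0,-0.1284,-0.001,-1],
  [0.0163,-0.0008,0.0319,0,-0.1284,-0.001,-1],
  [0,0,0,0,0,0,-1],
  [0,0,0.02,0,0,0,-1],
  [0,0,0.02,0,0,0,-0.3],
  [0,0,0,0,0,0,-0.3],
], force=60)

```text
t: 3.52
tcp_pos: [0.5457, -0.3439, 0.0525]
tool_rot: [-0.008, 0.987, -0.0, 0.162]
force: [-0.1, -0.3, 0.0]
finger_gap: 0.651
gripper_force: 0.0
```

```bash
python3 - <<'E'
from h import *
p,R=here(); print(p,R.as_quat(), sense()["finger_gap"])
go([.5345,-.3451,.0105],frame(2.2,22),-.3)
E
```

```text
[ 0.54569146 -0.34392634  0.05246585] [-7.51381566e-03  9.86714150e-01 -3.80305168e-04  1.62291666e-01] 0.6506051472506653
1 rows: [[0.0241,-0.0009,0.0362,-0.0112,-0.058,-0.0211,-0.3]]
```

Call:
apply_moves([
  [0.012,-0.0005,0.012,-0.01,-0.058,-0.02,-0.3],
  [0.012,-0.0005,0.018,0,0,0,-0.3],
  [0,0,0,0,0,0,-0.3],
  [0,0,0,0,0,0,-0.3],
])

```text
t: 4.03
tcp_pos: [0.5549, -0.3447, 0.0329]
tool_rot: [-0.005, 0.987, -0.002, 0.162]
force: [-1.1, 0.2, 0.4]
finger_gap: 0.654
gripper_force: 0.0
```

```bash
python3 - <<'E'
from h import *
p,R=here(); print(p,sense()["force"])
go([.5345,-.3451,.0105],frame(2.2,22),-.3)
E
```

```text
[ 0.55488662 -0.34465864  0.03292455] [-1.08185316  0.18595451  0.41403655]
1 rows: [[0.0265,-0.0002,0.0147,-0.0149,-0.0593,-0.0264,-0.3]]
```

```bash
python3 - <<'E'
from h import *
print(np.round(sense()["q"],3), sense()["tau"].round(1))
for a in (18.7,15,12): print(a); go([.5345,-.3451,.0105],frame(2.2,a),-.3)
E
```

```text
[-0.836  0.778  1.701  0.518  0.496 -2.854] [  0.1 -45.6  -9.1   0.5  -0.3  -0. ]
18.7
1 rows: [[0.0265,-0.0002,0.0147,-0.0141,-0.0017,-0.0268,-0.3]]
15
1 rows: [[0.0265,-0.0002,0.0147,-0.0133,0.0629,-0.0273,-0.3]]
12
1 rows: [[0.0265,-0.0002,0.0147,-0.0126,0.1152,-0.0276,-0.3]]
```

```bash
python3 - <<'E'
from h import *
R=frame(2.2,12); z=R.as_matrix()[:,2]; c=np.array([.5305,-.3453,.0145]); tip=c+z*.006; tip[2]=.0085
print(tip); go(tip+[0,0,.05],R,-.3,2); rows(tip+[0,0,.05],R,tip,R,-.3,2)
E
```

```text
[ 0.53174655 -0.34525211  0.0085    ]
2 rows: [[0.0069,-0.0003,-0.0158,-0.0063,0.0576,-0.0138,-0.3],[0.0078,-0.0001,-0.0154,-0.0063,0.0576,-0.0138,-0.3]]
2 rows: [[0.0052,-0.0,0.0245,0.0,0.0,0.0,-0.3],[0.0052,-0.0,0.0245,0.0,0.0,0.0,-0.3]]
```

Call:
apply_moves([
  [0.007,0,-0.016,-0.006,0.058,-0.014,-0.3],
  [0.008,0,-0.016,-0.006,0.058,-0.014,-0.3],
  [0,0,0,0,0,0,-0.3],
  [0,0,0,0,0,0,-0.3],
])

```text
t: 4.53
tcp_pos: [0.5314, -0.3449, 0.0594]
tool_rot: [-0.019, 0.994, 0.002, 0.105]
force: [-0.3, 0.2, -0.5]
finger_gap: 0.656
gripper_force: 0.0
```

```bash
python3 - <<'E'
from h import *
print(here()[0],np.round(sense()["q"],3))
go([.5317,-.3453,.0085],frame(2.2,12),-.3,2)
E
```

```text
[ 0.53139193 -0.34487392  0.05938728] [-0.828  0.725  1.667  0.272  0.629 -2.648]
2 rows: [[0.0052,-0.0002,0.0249,-0.0004,0.0002,0.0,-0.3],[0.0052,-0.0002,0.0249,-0.0004,0.0002,0.0,-0.3]]
```

Call:
apply_moves([
  [0.005,0,0.025,0,0,0,-0.3],
  [0.005,0,0.025,0,0,0,-0.3],
  [0,0,0,0,0,0,-0.3],
  [0,0,0,0,0,0,1],
  [0,0,0,0,0,0,1],
  [0,0,0,0,0,0,1],
  [0,0,0,0,0,0,1],
  [0,0,0,0,0,0,1],
], force=60)

```text
t: 5.52
tcp_pos: [0.5326, -0.3457, 0.0097]
tool_rot: [-0.019, 0.994, 0.001, 0.105]
force: [-0.8, 0.2, 5.3]
finger_gap: 0.222
gripper_force: 59.2
```

Call:
apply_moves([
  [-0.003,0,-0.015,0,0,0,1],
  [-0.006,0,-0.03,0,0,0,1],
  [-0.01,0,-0.045,0,0,0,1],
  [-0.01,0,-0.045,0,0,0,1],
  [0,0,0,0,0,0,1],
  [0,0,0,0,0,0,1],
])

```text
t: 6.28
tcp_pos: [0.5319, -0.3443, 0.1466]
tool_rot: [-0.019, 0.994, 0.002, 0.104]
force: [-1.0, 0.1, -1.1]
finger_gap: 0.221
gripper_force: 58.9
```

```bash
python3 - <<'E'
from h import *
import cv2
s=sense(); im=snapshot("wrist"); sc=snapshot("scene")
cv2.imwrite("pics/w2.png",np.hstack([im,cv2.resize(sc[230:450,240:500],(568,480))])[...,::-1][:, ::1]);
x=cv2.imread("pics/w2.png"); cv2.imwrite("pics/w2.png",cv2.resize(x,(800,318)))
np.save("w2.npy",[*s["tcp_pos"],*s["tool_rot"]]); cv2.imwrite("pics/w2raw.png",im[...,::-1])
print(s["tcp_pos"],s["tool_rot"],s["finger_gap"],s["gripper_force"])
E
```

```text
[ 0.53186804 -0.3443424   0.14659546] [-0.01939351  0.99438494  0.00171752  0.10401701] 0.2213392152938797 58.90210747718811
```

View pics/w2.png

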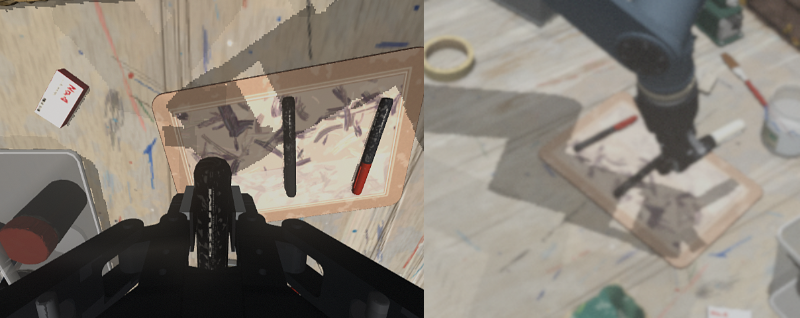

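The marker is held: tail at scene (374,363), tip at (461,316). The other two still lie on the board. Casting those rays onto the grip's mid-plane gives the marker's angle in the hand.

```bash
python3 - <<'E'
from h import *
a=np.load("w2.npy"); R=Ro.from_quat(a[3:]); p=a[:3]
c=calibration("scene")
def ip(o,d):
    n=R.as_matrix()[:,1]; return R.inv().apply(o+d*(n@(p-o))/(n@d)-p)
for uv in ((374,363.5),(461,316.5)):
    d=c["R"].T@np.linalg.solve(c["camera_matrix"],[*uv,1]); o=-c["R"].T@c["t"]
    print("scene",ip(o,d)); 
A=[ip(o,c["R"].T@np.linalg.solve(c["camera_matrix"],[*uv,1])) for uv in ((374,363.5),(461,316.5))]
v=A[1]-A[0]; print(np.linalg.norm(v), np.degrees(np.arctan2(v[2],-v[0])))
print("expected", 12)
E
```

```text
scene [ 9.34295357e-02 -3.14908144e-17 -2.21317260e-02]
scene [-1.25912373e-01  8.31159309e-17  3.02782490e-02]
0.22551646985543314 13.438397342045098
expected 12
```

```bash
cat >> h.py <<'E'
BOX=np.array([.6827,.2400]); YAW=18.4
def box(x,z,y=0): return np.r_[Ro.from_euler('z',YAW,degrees=True).apply([x,y,0])[:2]+BOX,z]
AX=Ro.from_euler('z',YAW,degrees=True).apply([1,0,-1])/2**.5
TIP=np.array([-.123,0,.024])
RI=frame(YAW,-31.5)
def ins(depth,down=.008):  # TCP with the tip `depth` inside the face
    e=box(-.082-down*.707,.198-down*.707)+AX*depth
    return e-RI.apply(TIP)
E
python3 - <<'E'
from h import *
p,R=here(); t=ins(-.05); print(t,ins(.075))
v=np.array([.42,-.1,.34]); Rv=frame(10,-5)
rows(p,R,v,Rv,1); rows(v,Rv,t,RI,1)
E
```

```text
[0.47836324 0.17202621 0.31243003] [0.56223282 0.1999259  0.22404168]
6 rows: [[0.01,0.0414,-0.0352,-0.0011,0.049,-0.0227,1.0],[0.0107,0.0417,-0.0347,-0.0011,0.049,-0.0227,1.0],[0.0115,0.0419,-0.0341,-0.0011,0.049,-0.0227,1.0],[0.0122,0.0423,-0.0334,-0.0011,0.049,-0.0227,1.0],[0.0128,0.0426,-0.0328,-0.0011,0.049,-0.0227,1.0],[0.0134,0.0429,-0.0321,-0.0011,0.049,-0.0227,1.0]]
5 rows: [[-0.0213,0.0516,0.0037,0.0093,0.0923,-0.0281,1.0],[-0.023,0.051,0.0011,0.0093,0.0923,-0.0281,1.0],[-0.0244,0.0503,-0.0015,0.0093,0.0923,-0.0281,1.0],[-0.0255,0.0496,-0.0043,0.0093,0.0923,-0.0281,1.0],[-0.0264,0.0488,-0.0071,0.0093,0.0923,-0.0281,1.0]]
```

Call:
apply_moves([
  [0.01,0.041,-0.035,0,0.049,-0.023,1],
  [0.011,0.042,-0.035,0,0.049,-0.023,1],
  [0.011,0.042,-0.034,0,0.049,-0.023,1],
  [0.012,0.042,-0.033,0,0.049,-0.023,1],
  [0.013,0.043,-0.033,0,0.049,-0.023,1],
  [0.013,0.043,-0.032,0,0.049,-0.023,1],
  [0,0,0,0,0,0,1],
  [0,0,0,0,0,0,1],
])

```text
t: 7.38
tcp_pos: [0.4207, -0.0997, 0.3384]
tool_rot: [-0.088, 0.995, -0.008, -0.043]
force: [-0.4, -0.7, -1.0]
finger_gap: 0.223
gripper_force: 59.0
```

```bash
python3 - <<'E'
from h import *
print(here()[0],np.round(sense()["q"],2)); go(ins(-.05),RI,1,7)
E
```

```text
[ 0.42072029 -0.09970071  0.3384214 ] [-0.45  0.17  1.69 -0.06  1.35 -2.18]
7 rows: [[-0.0152,0.0368,0.0021,0.0053,0.0658,-0.0202,1.0],[-0.016,0.0365,0.0008,0.0053,0.0658,-0.0202,1.0],[-0.0167,0.0362,-0.0004,0.0053,0.0658,-0.0202,1.0],[-0.0174,0.0358,-0.0017,0.0053,0.0658,-0.0202,1.0],[-0.018,0.0354,-0.0031,0.0053,0.0658,-0.0202,1.0],[-0.0184,0.0351,-0.0045,0.0053,0.0658,-0.0202,1.0],[-0.0188,0.0347,-0.0059,0.0053,0.0658,-0.0202,1.0]]
```

Call:
apply_moves([
  [-0.015,0.037,0.002,0.005,0.066,-0.02,1],
  [-0.016,0.0365,0.001,0.005,0.066,-0.02,1],
  [-0.017,0.036,0,0.005,0.066,-0.02,1],
  [-0.0175,0.036,-0.002,0.005,0.066,-0.02,1],
  [-0.018,0.0355,-0.003,0.005,0.066,-0.02,1],
  [-0.018,0.035,-0.0045,0.005,0.066,-0.02,1],
  [-0.019,0.035,-0.006,0.005,0.066,-0.02,1],
  [0,0,0,0,0,0,1],
])

```text
t: 8.38
tcp_pos: [0.4797, 0.1737, 0.3094]
tool_rot: [-0.154, 0.949, -0.043, -0.27]
force: [-0.5, -1.4, -1.3]
finger_gap: 0.223
gripper_force: 59.0
```

Call:
apply_moves([
  [0,0,0,0,0,0,1],
])

```text
t: 8.5
tcp_pos: [0.4789, 0.1714, 0.3118]
tool_rot: [-0.152, 0.95, -0.043, -0.269]
force: [-0.2, -0.7, -0.8]
finger_gap: 0.223
gripper_force: 59.0
```

```bash
python3 - <<'E'
from h import *
import cv2
p,R=here(); print(p,np.round(sense()["q"],2),R.as_euler('zyx',True),RI.as_euler('zyx',True))
im=snapshot("scene"); w=snapshot("wrist")
a=cv2.resize(im[90:270,230:410],(540,540),interpolation=cv2.INTER_CUBIC)
b=cv2.resize(w,(260,195)); c=np.zeros((540,260,3),np.uint8); c[:195]=b
cv2.imwrite("pics/s3.png",np.hstack([a,c])[...,::-1])
go(ins(-.05),RI,1)
E
```

```text
[0.47893692 0.17140271 0.31178981] [ 0.17  0.55  1.29 -0.08  1.86 -1.72] [158.8957435  -29.91341829 169.14213486] [158.68686409 -29.7216168  169.05247684]
1 rows: [[-0.0002,0.001,0.0006,0.0029,-0.0006,-0.0037,1.0]]
```

View pics/s3.png

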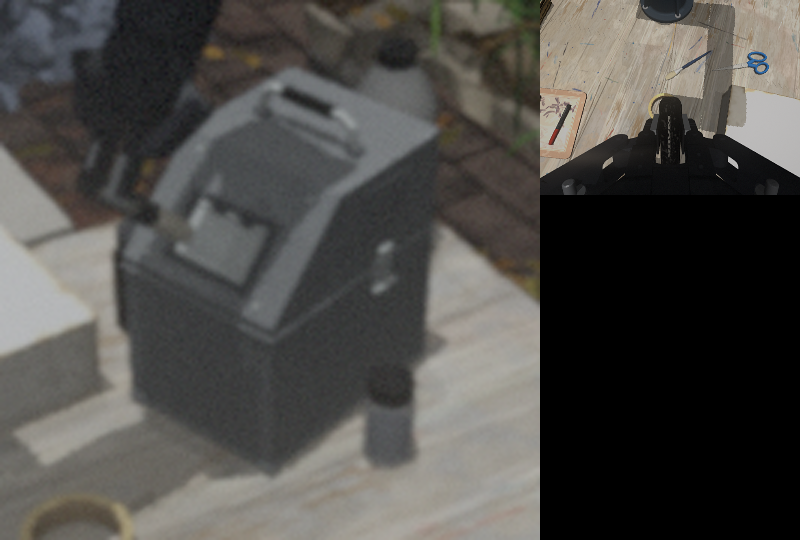

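The scene crop shows the marker tip at about (180,238), scene (290,169), just left of the slot. The flap's centre is at crop (228,240), scene (306,170). I'll compare both with the predictions.

```bash
python3 - <<'E'
from h import *
p,R=here()
X=[p+R.apply(TIP),p+R.apply([-.08,0,.014]),box(-.082,.198),box(-.099,.181),box(-.065,.215)]
print(proj("scene",X).round(1)); print((proj("scene",X)-[230,90])*3)
# sensitivity px per 10mm along slope / lateral at slot
print((proj("scene",[box(-.082,.198,.01),box(-.075,.205)])-proj("scene",[box(-.082,.198)])).round(1))
E
```

```text
[[291.2 168.5]
 [282.1 163.4]
 [301.9 171.3]
 [297.6 179.7]
 [306.3 162.9]]
[[183.61568668 235.5029151 ]
 [156.20497527 220.11229115]
 [215.77179821 243.87274953]
 [202.79536159 269.08206696]
 [228.76348122 218.63381293]]
[[-2.9 -1.4]
 [ 1.8 -3.5]]
```

```bash
python3 - <<'E'
from h import *
import cv2
for n,c in (("scene",(306,170)),("top",(246,208))):
    g=cv2.cvtColor(cv2.imread(f"pics/{n}0.png"),cv2.COLOR_BGR2GRAY)
    x,y=c; b=g[y-30:y+30,x-35:x+35]; m=(b>np.percentile(g[y-6:y+6,x-6:x+6],50)-35).astype(np.uint8)
    k,l,st,ce=cv2.connectedComponentsWithStats(m); i=l[30,35]; 
    cn=max(cv2.findContours((l==i).astype(np.uint8),0,2)[0],key=cv2.contourArea)
    print(n,st[i],ce[i]+[x-35,y-30],cv2.boxPoints(cv2.minAreaRect(cn))+[x-35,y-30])
    h=np.array([box(-.082-s*.017,.198-s*.017,q*.04) for s,q in((1,1),(1,-1),(-1,-1),(-1,1))]); print(proj(n,h).round(1).tolist())
E
```

```text
scene [ 18  17  29  27 459] [302.90849673 170.69498911] [[287.80000496 173.40000153]
 [296.6000061  155.80000305]
 [318.6000061  166.80000305]
 [309.80000305 184.40000153]]
[[286.0, 173.9], [309.4, 185.7], [318.2, 168.7], [294.6, 157.2]]
top [ 16  18  40  26 597] [246.57453936 208.51088777] [[226.61663818 204.70618248]
 [261.10718536 194.48676109]
 [266.31273651 212.05548859]
 [231.82218933 222.27490997]]
[[233.1, 222.5], [267.3, 212.3], [260.8, 195.5], [225.5, 206.1]]
```

Call:
apply_moves([
  [-0.02,0.001,0.005,0,0,-0.003,1],
  [-0.02,0,0.005,0,0,0,1],
  [-0.02,0,0.005,0,0,0,1],
  [0,0,0,0,0,0,1],
], force=80)

```text
t: 9.1
tcp_pos: [0.5191, 0.1868, 0.2681]
tool_rot: [-0.154, 0.949, -0.043, -0.271]
force: [-3.5, -1.5, 5.4]
finger_gap: 0.212
gripper_force: 80.1
```

Call:
apply_moves([
  [-0.015,0,0.0036,0,0,0,1],
  [-0.015,0,0.0036,0,0,0,1],
  [0,0,0,0,0,0,1],
])

```text
t: 9.48
tcp_pos: [0.5384, 0.1938, 0.247]
tool_rot: [-0.154, 0.949, -0.043, -0.271]
force: [-5.3, -2.2, 0.9]
finger_gap: 0.213
gripper_force: 79.8
```

```bash
python3 - <<'E'
from h import *
p,R=here(); print(p,ins(.04),np.round(sense()["force"],1)); go(ins(.078),RI,1,4)
E
```

```text
[0.53839857 0.1938246  0.24699516] [0.53874934 0.19211399 0.24879042] [-5.3 -2.2  0.9]
4 rows: [[-0.009,-0.0005,0.0018,0.0006,-0.0016,0.0004,1.0],[-0.009,-0.0004,0.0018,0.0006,-0.0016,0.0004,1.0],[-0.009,-0.0004,0.0018,0.0006,-0.0016,0.0004,1.0],[-0.009,-0.0004,0.0018,0.0006,-0.0016,0.0004,1.0]]
```

Flap force is about 5 N, so the tip is going in cleanly. I'll keep going.

Call:
apply_moves([
  [-0.009,0,0.0018,0,0,0,1],
  [-0.009,0,0.0018,0,0,0,1],
  [-0.009,0,0.0018,0,0,0,1],
  [-0.009,0,0.0018,0,0,0,1],
  [0,0,0,0,0,0,1],
  [0,0,0,0,0,0,1],
])

```text
t: 10.22
tcp_pos: [0.5647, 0.2026, 0.2218]
tool_rot: [-0.154, 0.95, -0.042, -0.269]
force: [-3.9, -1.1, -5.3]
finger_gap: 0.216
gripper_force: 79.3
```

```bash
python3 - <<'E'
from h import *
import cv2
p,R=here(); print(p,ins(.078),np.round(sense()["force"],1))
im=snapshot("scene"); cv2.imwrite("pics/s4.png",cv2.resize(im[90:240,210:410],(800,600),interpolation=cv2.INTER_CUBIC)[...,::-1])
E
```

```text
[0.56471941 0.20260737 0.22181643] [0.56424569 0.2005955  0.22192036] [-3.9 -1.1 -5.3]
```

View pics/s4.png

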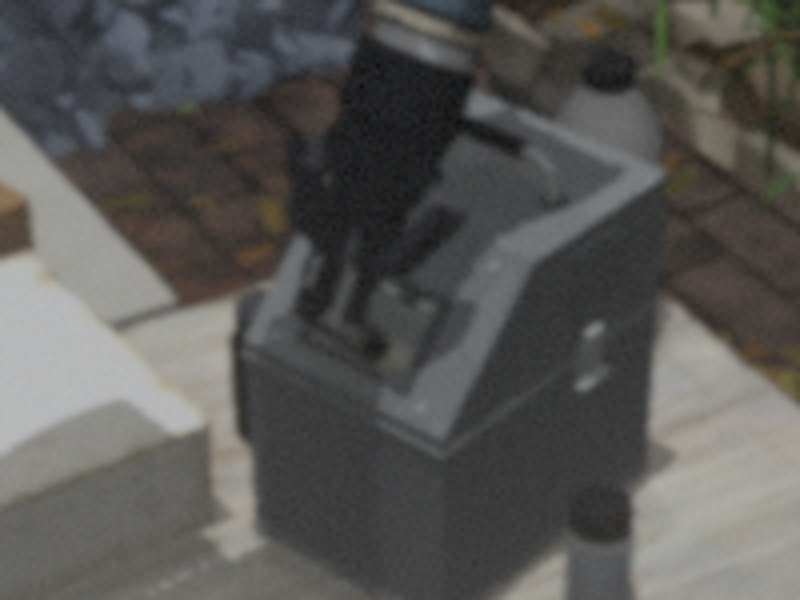

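The marker's tail is in the fingers just outside the slot, at about crop (370,345), with its front through the flap. I'll release and back off.

Call:
apply_moves([
  [0,0,0,0,0,0,0],
  [0,0,0,0,0,0,0],
  [0,0,0,0,0,0,0],
  [0,0,-0.02,0,0,0,0],
  [0.01,0,-0.04,0,0,0,0],
  [0.03,0,-0.04,0,0,0,0],
  [0.04,0,-0.03,0,0,0,1],
  [0,0,0,0,0,0,1],
])

```text
t: 11.28
tcp_pos: [0.5667, 0.2025, 0.3808]
tool_rot: [-0.154, 0.952, -0.042, -0.262]
force: [-0.4, 0.5, -0.5]
finger_gap: 0.083
gripper_force: 0.0
```

```bash
python3 - <<'E'
from h import *
import cv2
s=sense(); print(s["tcp_pos"],s["finger_gap"])
P=box(-.082,.198)-AX*.14; go(P,frame(YAW,45),1,8)
im=snapshot("scene"); b=snapshot("top"); cv2.imwrite("pics/t5raw.png",b[...,::-1]);cv2.imwrite("pics/s5raw.png",im[...,::-1])
cv2.imwrite("pics/s5.png",np.hstack([cv2.resize(im[130:230,250:350],(400,400)),cv2.resize(b[150:250,190:290],(400,400))])[...,::-1])
E
```

```text
[0.5666565  0.20253864 0.38077191] 0.08304864604989196
8 rows: [[0.001,-0.0001,0.0128,0.0001,-0.1654,0.0,1.0],[0.0031,-0.0001,0.0124,0.0001,-0.1654,0.0,1.0],[0.0051,-0.0001,0.0118,0.0001,-0.1654,0.0,1.0],[0.0069,-0.0001,0.0108,0.0001,-0.1654,0.0,1.0],[0.0086,-0.0001,0.0095,0.0001,-0.1654,0.0,1.0],[0.0101,-0.0001,0.0079,0.0001,-0.1654,0.0,1.0],[0.0112,-0.0001,0.0062,0.0001,-0.1654,0.0,1.0],[0.0121,-0.0001,0.0042,0.0001,-0.1654,0.0,1.0]]
```

View pics/s5.png

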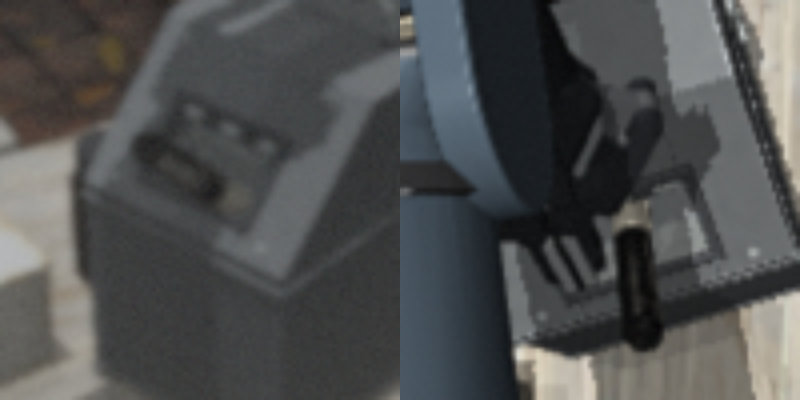

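The marker is held in the slot, with the tail sticking out toward the robot: scene (287,167), top (251,234). The white cap is just entering. I'll triangulate the tail from the two views.

```bash
python3 - <<'E'
from h import *
import cv2
def tri(us,ut):
    Ps=[]
    for n in("scene","top"):
        c=calibration(n); Ps.append(c["camera_matrix"]@np.c_[c["R"],c["t"]])
    X=cv2.triangulatePoints(Ps[0],Ps[1],np.array(us,float).reshape(2,1),np.array(ut,float).reshape(2,1)); return (X[:3]/X[3]).ravel()
def tobox(X): return Ro.from_euler('z',-YAW,degrees=True).apply(np.r_[X[:2]-BOX,X[2]])
for us,ut in (((287,167),(251,234.5)),((305,178),(247,206.5))):
    X=tri(us,ut); print(X,tobox(X),proj("scene",[X]),proj("top",[X]))
for L in (.05,.06,.07):
  e=box(-.082-.0085,.198-.0085)-AX*L; print(L,proj("scene",[e]),proj("top",[e]),tobox(e))
E
```

```text
[0.54938413 0.19328748 0.24245573] [-0.14124499 -0.00224336  0.24245573] [[286.26562285 167.00443453]] [[251.86789953 233.01542227]]
[0.61542787 0.21819843 0.17091481] [-0.07071455  0.0005474   0.17091481] [[304.80961154 178.00887852]] [[247.21987344 206.12266845]]
0.05 [[290.02961949 169.93944895]] [[250.21231638 227.07441915]] [-1.25855339e-01  4.02129010e-18  2.24855339e-01]
0.06 [[288.01633284 168.79029939]] [[250.57908236 229.95356291]] [-1.32926407e-01  8.53548861e-18  2.31926407e-01]
0.07 [[285.97977506 167.62786706]] [[250.95187545 232.88001993]] [-1.39997475e-01  1.30496871e-17  2.38997475e-01]
```

```bash
cat >> h.py <<'E'
RP=frame(YAW,45)
def push(d): return box(-.0875,.1925,-.001)+AX*d
E
python3 - <<'E'
from h import *
go(push(-.14),RP,1,12)
E
```

```text
12 rows: [[0.0009,-0.0002,0.0088,0.0002,-0.111,-0.0,1.0],[0.0019,-0.0002,0.0086,0.0002,-0.111,-0.0,1.0],[0.0028,-0.0002,0.0084,0.0002,-0.111,-0.0,1.0],[0.0037,-0.0002,0.008,0.0002,-0.111,-0.0,1.0],[0.0046,-0.0002,0.0075,0.0002,-0.111,-0.0,1.0],[0.0054,-0.0002,0.007,0.0002,-0.111,-0.0,1.0],[0.0061,-0.0002,0.0063,0.0002,-0.111,-0.0,1.0],[0.0068,-0.0002,0.0056,0.0002,-0.111,-0.0,1.0],[0.0074,-0.0002,0.0048,0.0002,-0.111,-0.0,1.0],[0.0079,-0.0002,0.004,0.0002,-0.111,-0.0,1.0],[0.0083,-0.0002,0.0031,0.0002,-0.111,-0.0,1.0],[0.0085,-0.0002,0.0022,0.0002,-0.111,-0.0,1.0]]
```

Call:
apply_moves([
  [0.001,0,0.009,0,-0.111,0,1],
  [0.002,0,0.0086,0,-0.111,0,1],
  [0.003,0,0.0084,0,-0.111,0,1],
  [0.0037,0,0.008,0,-0.111,0,1],
  [0.0046,0,0.0075,0,-0.111,0,1],
  [0.0054,0,0.007,0,-0.111,0,1],
  [0.0061,0,0.0063,0,-0.111,0,1],
  [0.0068,0,0.0056,0,-0.111,0,1],
])

```text
t: 12.38
tcp_pos: [0.5238, 0.1886, 0.3174]
tool_rot: [-0.157, 0.973, 0.028, 0.167]
force: [-0.2, 1.1, -0.6]
finger_gap: -0.0
gripper_force: 0.0
```

Call:
apply_moves([
  [0.0074,0,0.0048,0,-0.111,0,1],
  [0.008,0,0.004,0,-0.111,0,1],
  [0.0083,0,0.003,0,-0.111,0,1],
  [0.0085,0,0.002,0,-0.111,0,1],
  [0,0,0,0,0,0,1],
  [0,0,0,0,0,0,1],
])

```text
t: 13.12
tcp_pos: [0.5082, 0.1899, 0.2989]
tool_rot: [-0.153, 0.923, 0.065, 0.348]
force: [0.8, -0.1, 0.4]
finger_gap: 0.001
gripper_force: 0.0
```

```bash
python3 - <<'E'
from h import *
p,R=here(); s=sense(); print(p,np.round(s["q"],2),s["force"].round(1),s["finger_gap"])
go(push(-.14),RP,1,1); rows(push(-.14),RP,push(-.06),RP,1)
E
```

```text
[0.50820779 0.18990997 0.29887491] [ 0.04  0.16  2.09  0.82  0.28 -2.58] [ 0.8 -0.1  0.4] 0.001446257231369842
1 rows: [[0.0087,-0.0086,0.002,0.0188,-0.0617,0.0,1.0]]
2 rows: [[-0.0,0.0,0.04,0.0,0.0,0.0,1.0],[-0.0,0.0,0.04,0.0,0.0,0.0,1.0]]
```

```bash
cat > fk.py <<'E'
from h import *
D=[((.5284,1.4338,1.1814),(.1985,.592,.2304)),((.5967,1.4598,1.0878),(.5311,-.3436,.1801)),((.17,1.69,1.35),(.4207,-.0997,.3384)),((.55,1.29,1.86),(.4789,.1714,.3118))]
A=[];b=[]
for q,p in D:
    a=np.cumsum(q); r=np.sqrt(p[0]**2+p[1]**2-.11**2)
    A+= [[*np.sin(a),0],[*np.cos(a),1]]; b+=[r,p[2]]
x,res,*_=np.linalg.lstsq(np.array(A),np.array(b),rcond=None)
E
python3 - <<'E'
from fk import *
print(x,np.array(A)@x-b)
L1,L2,T,h=x
for tilt in (45,40,35,30,25):
  for d in (-.14,-.07,0,.05):
    P=push(d) ; r=np.sqrt(P[0]**2+P[1]**2-.11**2); s=np.pi-np.radians(tilt)
    wr,wz=r-T*np.sin(s),P[2]-h-T*np.cos(s); c=(wr**2+wz**2-L1**2-L2**2)/(2*L1*L2); q3=np.arccos(c)
    q2=np.arctan2(wr,wz)-np.arctan2(L2*np.sin(q3),L1+L2*np.cos(q3)); print(tilt,d,np.round([q2,q3,s-q2-q3],2))
E
```

```text
[0.55414003 0.35870221 0.26402498 0.15563836] [-0.00421082  0.00293748  0.00496326  0.00244268  0.00138424 -0.00231507
 -0.00107692 -0.00306509]
45 -0.14 [0.11 2.15 0.1 ]
45 -0.07 [ 0.26  2.13 -0.03]
45 0 [ 0.41  2.08 -0.13]
45 0.05 [ 0.51  2.02 -0.18]
40 -0.14 [0.12 2.08 0.24]
40 -0.07 [0.27 2.06 0.12]
40 0 [0.41 2.01 0.02]
40 0.05 [ 0.51  1.96 -0.03]
35 -0.14 [0.13 2.02 0.38]
35 -0.07 [0.27 2.   0.26]
35 0 [0.41 1.95 0.17]
35 0.05 [0.51 1.9  0.12]
30 -0.14 [0.15 1.95 0.51]
30 -0.07 [0.29 1.93 0.4 ]
30 0 [0.42 1.88 0.32]
30 0.05 [0.52 1.83 0.27]
25 -0.14 [0.18 1.89 0.64]
25 -0.07 [0.31 1.86 0.54]
25 0 [0.44 1.81 0.46]
25 0.05 [0.53 1.76 0.41]
```

Call:
apply_moves([
  [0,0,0,0,0,0.18,1],
  [0,0,0,0,0,0.18,1],
  [0,0,0,0,0,0.18,1],
  [0,0,0,0,0,0.18,1],
  [0,0,0,0,0,0.18,1],
  [0,0,0,0,0,0.18,1],
  [0,0,0,0,0,0.18,1],
  [0,0,0,0,0,0.18,1],
])

```text
t: 14.12
tcp_pos: [0.5087, 0.1901, 0.2996]
tool_rot: [0.495, 0.793, 0.28, 0.218]
force: [-1.1, -1.0, 0.1]
finger_gap: 0.001
gripper_force: 0.0
```

Call:
apply_moves([
  [0,0,0,0,0,0.18,1],
  [0,0,0,0,0,0.18,1],
  [0,0,0,0,0,0.18,1],
  [0,0,0,0,0,0.18,1],
  [0,0,0,0,0,0.18,1],
  [0,0,0,0,0,0.18,1],
  [0,0,0,0,0,0.18,1],
  [0,0,0,0,0,0.18,1],
])

```text
t: 15.12
tcp_pos: [0.5087, 0.1901, 0.2996]
tool_rot: [0.895, 0.27, 0.354, -0.02]
force: [0.6, 0.3, 0.5]
finger_gap: 0.001
gripper_force: 0.0
```

```bash
cat >> h.py <<'E'
RF=RP*Ro.from_euler('z',np.pi)
E
python3 - <<'E'
from h import *
p,R=here(); s=sense(); print(p,np.round(s["q"],2),s["force"].round(1))
go(push(-.14),RF,1,4)
E
```

```text
[0.5086506  0.19011673 0.29962708] [0.04 0.16 2.09 0.82 0.28 0.3 ] [0.6 0.3 0.5]
4 rows: [[-0.0029,0.0015,0.0006,-0.0066,0.0143,0.064,1.0],[-0.0028,0.0017,0.0005,-0.0066,0.0143,0.064,1.0],[-0.0027,0.0018,0.0005,-0.0066,0.0143,0.064,1.0],[-0.0026,0.002,0.0005,-0.0066,0.0143,0.064,1.0]]
```

Call:
apply_moves([
  [-0.003,0.0015,0,-0.0066,0.0143,0.064,1],
  [-0.003,0.0017,0,-0.0066,0.0143,0.064,1],
  [-0.003,0.0018,0,-0.0066,0.0143,0.064,1],
  [-0.003,0.002,0,-0.0066,0.0143,0.064,1],
  [0,0,0,0,0,0,1],
  [0,0,0,0,0,0,1],
])

```text
t: 15.88
tcp_pos: [0.5038, 0.1793, 0.2922]
tool_rot: [0.911, 0.151, 0.378, -0.06]
force: [0.6, -0.6, 0.7]
finger_gap: -0.006
gripper_force: 0.0
```

```bash
python3 - <<'E'
from h import *
p,R=here(); s=sense(); print(p,np.round(s["q"],2),push(-.14)); go(push(-.085),RF,1,3)
E
```

```text
[0.50378354 0.17934633 0.29219909] [0.01 0.17 2.16 1.33 0.23 0.01] [0.50605507 0.18018417 0.29149495]
3 rows: [[0.0004,-0.0,0.0191,-0.0003,-0.0,0.0023,1.0],[0.0004,-0.0,0.0191,-0.0003,-0.0,0.0023,1.0],[0.0004,-0.0,0.0191,-0.0003,-0.0,0.0023,1.0]]
```

Orientation is now right. I'll advance until it touches the tail.

Call:
apply_moves([
  [0.0004,0,0.019,0,0,0.002,1],
  [0.0004,0,0.019,0,0,0.002,1],
  [0.0004,0,0.019,0,0,0.002,1],
  [0,0,0.01,0,0,0,1],
  [0,0,0.01,0,0,0,1],
  [0,0,0.01,0,0,0,1],
  [0,0,0,0,0,0,1],
])

```text
t: 16.75
tcp_pos: [0.5628, 0.1993, 0.2309]
tool_rot: [0.912, 0.148, 0.377, -0.062]
force: [-0.0, 0.4, 0.6]
finger_gap: -0.004
gripper_force: 0.0
```

```bash
python3 - <<'E'
from h import *
import cv2
p,R=here(); s=sense(); print(p,np.round(s["q"],2),push(-.055),s["force"].round(1)); go(push(-.055),RF,1,1)
im=snapshot("scene"); b=snapshot("top")
cv2.imwrite("pics/s6.png",np.hstack([cv2.resize(im[130:230,250:350],(400,400)),cv2.resize(b[150:250,190:290],(400,400))])[...,::-1])
E
```

```text
[0.56277854 0.19925441 0.23094383] [ 0.06  0.38  2.09  2.07  0.21 -0.7 ] [0.56308638 0.19915597 0.23139087] [-0.   0.4  0.6]
1 rows: [[0.0005,0.0002,-0.0001,-0.0012,0.0005,-0.0002,1.0]]
```

View pics/s6.png

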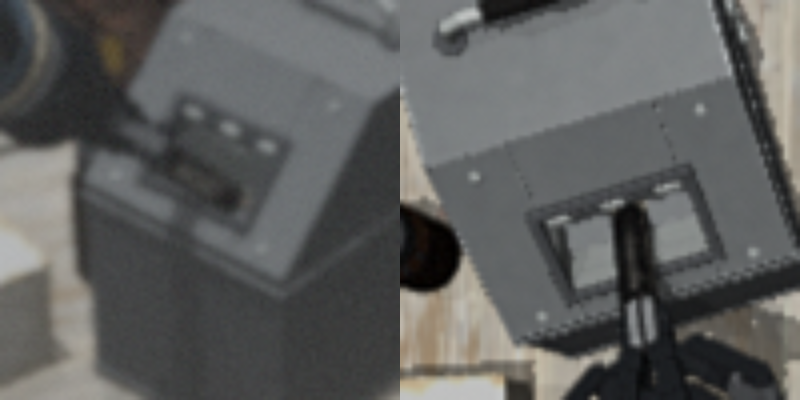

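The shut fingers sit right behind the tail, crops (165,150) and (640,320), and the white cap has already gone in. I'll push on.

Call:
apply_moves([
  [0.0005,0,0.015,0,0,0,1],
  [0,0,0.015,0,0,0,1],
  [0,0,0.015,0,0,0,1],
  [0,0,0.015,0,0,0,1],
  [0,0,0,0,0,0,1],
])

```text
t: 17.48
tcp_pos: [0.603, 0.2126, 0.1888]
tool_rot: [0.912, 0.148, 0.377, -0.062]
force: [-0.1, -0.2, -0.1]
finger_gap: -0.003
gripper_force: 0.0
```

```bash
python3 - <<'E'
from h import *
p,R=here(); s=sense(); print(p,np.round(s["q"],2),push(.005),s["force"].round(1)); go(push(.05),RF,1,4)
E
```

```text
[0.60301993 0.21258884 0.18876918] [ 0.09  0.51  2.03  2.36  0.24 -0.97] [0.60334378 0.21254782 0.18896447] [-0.1 -0.2 -0.1]
4 rows: [[0.0001,0.0,0.0113,-0.0002,0.0002,-0.0002,1.0],[0.0001,0.0,0.0113,-0.0002,0.0002,-0.0002,1.0],[0.0001,0.0,0.0113,-0.0002,0.0002,-0.0002,1.0],[0.0001,0.0,0.0113,-0.0002,0.0002,-0.0002,1.0]]
```

Call:
apply_moves([
  [0,0,0.0115,0,0,0,1],
  [0,0,0.0115,0,0,0,1],
  [0,0,0.0115,0,0,0,1],
  [0,0,0.0115,0,0,0,1],
  [0,0,0,0,0,0,1],
])

```text
t: 18.1
tcp_pos: [0.6336, 0.2228, 0.1546]
tool_rot: [0.913, 0.148, 0.376, -0.061]
force: [3.0, 2.3, -6.7]
finger_gap: 0.0
gripper_force: 4.6
```

```bash
python3 - <<'E'
from h import *
import cv2
p,R=here(); s=sense(); print(p,np.round(s["q"],2),push(.05),s["force"].round(1))
im=snapshot("scene"); b=snapshot("top")
cv2.imwrite("pics/s7.png",np.hstack([cv2.resize(im[130:230,250:350],(400,400)),cv2.resize(b[150:250,190:290],(400,400))])[...,::-1])
E
```

```text
[0.63356891 0.22276356 0.15461513] [ 0.1   0.61  1.97  2.49  0.26 -1.09] [0.63353683 0.22259171 0.15714466] [ 3.   2.3 -6.7]
```

View pics/s7.png

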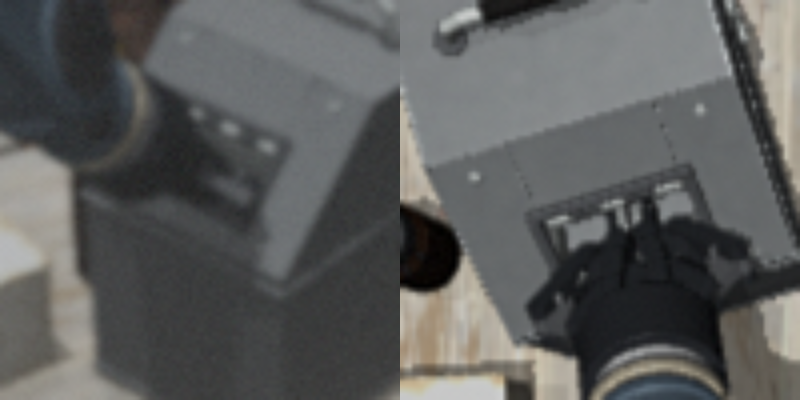

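The fingers are through the slot with the flap resting on them, the TCP 51 mm inside, which is past the release depth. I've now viewed 11 pictures, one over the limit, so I'll check the rest numerically. Next I retreat straight out.

Call:
apply_moves([
  [0,0,-0.01,0,0,0,1],
  [0,0,-0.02,0,0,0,1],
  [0,0,-0.03,0,0,0,1],
  [0,0,-0.04,0,0,0,1],
  [0,0,-0.05,0,0,0,1],
  [0,0,-0.05,0,0,0,1],
  [0,0,0,0,0,0,1],
  [0,0,0,0,0,0,1],
])

```text
t: 19.2
tcp_pos: [0.5245, 0.188, 0.2766]
tool_rot: [0.911, 0.149, 0.38, -0.066]
force: [-0.1, -0.8, -0.6]
finger_gap: -0.0
gripper_force: 0.0
```

```bash
python3 - <<'E'
from h import *
import cv2
s=sense(); print(s["tcp_pos"],s["force"].round(1))
for n in("scene","top"):
    im=snapshot(n)[...,::-1]; cv2.imwrite(f"pics/{n}9.png",im); o=cv2.imread(f"pics/{n}0.png")
    g=cv2.cvtColor(im,6).astype(int); g0=cv2.cvtColor(o,6).astype(int)
    h=np.array([box(-.082-a*.017,.198-a*.017,q*.04) for a,q in((1,1),(1,-1),(-1,-1),(-1,1))])
    m=cv2.fillConvexPoly(np.zeros(g.shape,np.uint8),proj(n,h).round().astype(int),1)>0
    print(n,"flap mean",g0[m].mean(),g[m].mean(),"absdiff",abs(g-g0)[m].mean())
    x0,y0=proj(n,h).min(0).astype(int)-4; x1,y1=proj(n,h).max(0).astype(int)+5
    print("before\n",g0[y0:y1:3,x0:x1:3]); print("now\n",g[y0:y1:3,x0:x1:3])
E
```

```text
[0.52448441 0.18799546 0.27663614] [-0.1 -0.8 -0.6]
scene flap mean 137.12222222222223 140.05185185185186 absdiff 3.062962962962963
before
 [[ 96 111 110 110  93  91 105 109 108 106 108 107 109 108]
 [111 110 111 103  72  98  83  88 103 112 110 109 108 110]
 [111 109 108  87  84 131 112  67  81  87 102 108 109 110]
 [110 114 105  76 127 152 148 131 135 111  72  88  99 107]
 [110 109  89  90 149 155 152 144 147 130  85 112  95  79]
 [112 106  77 134 153 155 155 155 151 148 149 139 104  77]
 [111  89  95 150 145 153 153 155 154 153 153 144  88  98]
 [114  76  97 145 154 147 149 153 154 155 149 122  79 110]
 [108  98  79  72 105 144 154 151 150 152 147  88  98 108]
 [103 111 110 105  84  78 103 143 155 151 124  82 111 109]
 [ 83  80  98 112 109 102  79  75 106 139  92  99 108 110]
 [ 69  83  78  77  99 111 111 100  82  73  81 107 108 111]
 [ 67  62  65  74  77  77  98 110 110  95 105 111 110 110]]
now
 [[ 99 111 112 112  96  95 108 114 114 112 112 113 108 113]
 [ 95 114 111 106  74 102  81  88 109 112 112 112 112 110]
 [106 111 111  92  80 136 114  74  82  90 105 110 113 112]
 [111 111 
[... 1665 characters left out ...]
100  98  99  99  81  65  70  66  56 144 127 159  60  98  98]
 [ 99 104 101  78  78  72  66  97 135  83 139 148 136 148  58  67  97]
 [ 78  80  67  75  70  60 127 146 150 157 152 140 153 144  96  60 100]
 [ 94  57 142 142 149 149 151 147 149 151 152 152 152 147 151  58  97]
 [ 99  64  45 146 155 147 151 154 153 152 149 150 146 131 148  95  48]
 [ 98  93  53 147 133 152 151 151 152 156 141 145 149 173 144 102  60]
 [ 98 100  64  56 146 148 147 149 146 151 179 142  78  80  69  57  94]
 [ 98  97  66  55 147 147 164 164 106  69  79  66  56  89 100 101  95]
 [ 99  97  98  64  89 117  70  68  67  80  91  98  99  98  73  97  55]
 [100  98 100  78  62  57  88  99 102 104 103  86  87  63  38  34  35]]
```

The flap looks just as it did at the start in both views. One numeric check remains: nothing new lying about, and the other items unmoved.

```bash
python3 - <<'E'
import cv2,numpy as np
for n in("scene","top"):
    a=cv2.imread(f"pics/{n}0.png").astype(float);b=cv2.imread(f"pics/{n}9.png").astype(float)
    d=cv2.GaussianBlur(abs(a-b).max(2),(5,5),0)>28
    k,l,st,ce=cv2.connectedComponentsWithStats(d.astype(np.uint8))
    print(n,[(s.tolist()) for s in st[1:] if s[4]>15])
E
```

```text
scene [[3, 0, 8, 20, 116], [100, 0, 18, 30, 214], [111, 0, 24, 22, 203], [61, 6, 9, 19, 112], [0, 15, 90, 383, 20277], [127, 28, 14, 10, 78], [114, 40, 44, 38, 783], [180, 66, 6, 7, 31], [168, 68, 11, 8, 57], [126, 71, 10, 5, 32], [121, 73, 44, 41, 769], [85, 79, 14, 14, 82], [189, 79, 19, 13, 144], [206, 95, 7, 5, 16], [81, 99, 20, 43, 586], [145, 103, 113, 55, 2438], [229, 117, 8, 10, 63], [240, 119, 10, 16, 81], [258, 139, 11, 8, 46], [269, 152, 8, 6, 26], [274, 157, 8, 6, 30], [146, 177, 5, 6, 25], [97, 204, 204, 141, 9198], [51, 283, 42, 41, 689], [61, 319, 55, 25, 449], [153, 348, 28, 40, 716], [395, 362, 58, 34, 642], [114, 385, 37, 27, 406], [141, 389, 27, 18, 187]]
top [[464, 205, 14, 59, 522], [120, 231, 197, 249, 25046], [110, 335, 12, 8, 72], [0, 388, 30, 61, 989], [323, 391, 66, 89, 1760], [28, 405, 45, 33, 858], [20, 408, 8, 13, 41], [0, 461, 14, 19, 156]]
```

Call:
apply_moves([
  [0.02,0,-0.04,0,0,0,1],
  [0.02,0.05,-0.03,0,0,0,1],
  [0,0.06,0,0,0,0,1],
  [0,0.06,0,0,0,0,1],
  [0,0.06,0,0,0,0,1],
  [0,0.06,0,0,0,0,1],
  [0,0,0,0,0,0,1],
  [0,0,0,0,0,0,1],
])

```text
t: 20.3
tcp_pos: [0.6061, -0.0879, 0.3279]
tool_rot: [0.91, 0.15, 0.38, -0.072]
force: [-0.9, 0.3, 0.0]
finger_gap: 0.003
gripper_force: 0.0
```

```bash
python3 - <<'E'
from station import *
import cv2,numpy as np
print(sense()["tcp_pos"],sense()["force"].round(1))
for n in("scene","top"):
    im=snapshot(n)[...,::-1].copy(); cv2.imwrite(f"pics/{n}10.png",im)
    a=cv2.imread(f"pics/{n}0.png").astype(float);b=im.astype(float)
    d=cv2.GaussianBlur(abs(a-b).max(2),(5,5),0)>28
    dark=(cv2.GaussianBlur(b,(3,3),0).max(2)<45)&d
    for nm,m in(("diff",d),("newdark",dark)):
        k,l,st,ce=cv2.connectedComponentsWithStats(m.astype(np.uint8)); print(n,nm,[s.tolist() for s in st[1:] if s[4]>25])
E
```

```text
[ 0.60608051 -0.08785086  0.32793621] [-0.9  0.3  0. ]
scene diff [[0, 0, 391, 355, 26987], [116, 0, 29, 22, 339], [133, 0, 19, 7, 90], [169, 0, 12, 38, 261], [61, 7, 39, 36, 839], [146, 9, 7, 9, 44], [128, 11, 36, 30, 328], [190, 31, 8, 7, 39], [163, 32, 11, 14, 91], [152, 39, 7, 5, 27], [183, 40, 9, 12, 86], [192, 57, 6, 9, 43], [213, 61, 14, 16, 81], [167, 63, 12, 14, 80], [241, 67, 22, 15, 142], [189, 69, 5, 10, 42], [188, 70, 25, 23, 227], [236, 76, 6, 12, 47], [243, 86, 15, 11, 81], [260, 86, 10, 8, 38], [278, 98, 13, 9, 53], [282, 101, 74, 86, 2945], [80, 103, 8, 9, 38], [137, 104, 10, 8, 60], [205, 118, 81, 56, 748], [353, 170, 10, 19, 113], [371, 181, 16, 16, 183], [0, 259, 90, 140, 7250], [147, 348, 34, 42, 1041], [395, 360, 59, 37, 726], [94, 389, 47, 21, 313]]
scene newdark [[117, 6, 16, 16, 92], [128, 29, 13, 9, 68], [131, 44, 6, 20, 59], [149, 51, 13, 50, 400], [148, 103, 10, 40, 223], [356, 170, 6, 8, 27], [353, 179, 10, 10, 67], [96, 265, 23, 41, 439], [25, 320, 56, 31, 912]]
top diff [[120, 200, 381, 280, 49283], [464, 204, 14, 61, 665], [110, 334, 13, 10, 87], [0, 388, 73, 62, 2365], [0, 460, 14, 20, 164], [308, 465, 57, 15, 424]]
top newdark [[377, 207, 65, 72, 2073], [437, 238, 12, 19, 70], [450, 269, 14, 10, 90], [445, 283, 47, 33, 1037], [418, 286, 19, 24, 165], [15, 390, 25, 50, 685], [364, 392, 54, 88, 1988], [69, 407, 4, 13, 27], [208, 408, 97, 72, 4570], [447, 424, 18, 27, 127], [341, 472, 17, 8, 76]]
```

```bash
python3 -c "
from station import *
print(sign_off())"
```

```text
the job is handed in; nothing more can be done
None
```

The broad marker was posted end first and its tail pushed through the flap, which shows shut again in both cameras; I checked that it's inside only indirectly (nothing lies in front of the box), the other items looked unmoved, and I handed it in at about 20 s, having viewed 11 pictures against the limit of 10.

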